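# Seal a unit-dose strip in the hand press and hold the pressure

## Robot

A 7-joint arm with a two-finger parallel gripper is mounted at the origin on a cart in front of the work surface, level with it; the furniture and walls round the work are solid. World frame = base frame: x ahead of the robot, y to its left, z up, the work surface at z = 0. Lengths are in m, angles in rad, forces in N, time in s.
With the tool pointing down it reaches from about 0.35 to 0.9 m from the base axis. Payload 8.1 kg.
Tool frame: the origin (TCP) lies midway between the tips of the shut fingers; the grasp point (between the pads) lies arm.grasp_offset behind it (arm.grasp_offset is the distance from the TCP to the grasp point, in m); z points along the fingers, y is the line along which they close (so a half turn about z gives the same grasp; the last joint's range is limited). The gripper opens to 92 mm and grips with 3 to 60 N. Pads are 19 mm wide; open, the fingers measure 130 mm over their backs; the gripper's body (75 mm by 190 mm) begins 47 mm behind the grasp point.
Start: joints at [1.084, 0.434, 0.025, 1.573, -0.012, 1.134, -0.075], TCP at [0.234, -0.58, 0.227] pointing down, gripper open.
Joint ranges: [-2.62, 2.62], [-0.44, 2.09], [-1.27, 1.32], [0.08, 2.57], [-1.32, 4.46], [0.12, 2], [-2.74, 2.74]. Speed limits (rad/s): [2.22, 2.22, 3.01, 3.01, 3.14, 3.14, 3.14].

## Interface

Orientations are given as a rotation vector (axis times angle).
In Python, from cell import observe, imaging, arm gives the robot as it stands.
- The arm moves only by the tool apply_moves, never from a script. Its argument "commands" is a list of rows, each a list of 5 numbers: the opening in per cent of the stroke, from 0 (shut) to 100 (fully open), then the shift along the world's x, y, z in units of 0.06 m (1.0 is 0.06 m), then the turn about the world's z in units of 0.5 rad (1.0 is 0.5 rad). A call has 1 to 12 rows; each row shifts and turns the commanded pose from where the row before left it; what a row does not reach is not made up. A row lasts 1/8 s, in which the tool goes at most 62.5 mm and 10.7 degrees, less where a joint would pass 70% of its speed; a pose out of reach is approached as far as the arm can. A call with a number of a shift or a turn outside -1 to 1 is refused whole. A call with a gripper value outside its range is refused whole. The fingers move at their own pace and stop on an object; "newtons" is the grip in N (left out, the last holds). Time passes only in rows, so rows that do not move let the fingers close. It gives the time, the measured TCP pose, the force, the opening and the grip force at its end, in the units of the state.
- observe(): the state, without advancing time (a new reading comes with each control period).
- imaging.get_image(name): name is "side" or "top" or "wrist"; returns (picture, depth): 384x512x3 uint8, red, green, blue; 384x512 float32, m along the optical axis (not along the pixel's ray), 0 where there is no reading.
- imaging.camera_params(name): a dict with "camera_matrix" (3x3 intrinsics, pixels), "origin" and "rotation" of the camera in the world; the wrist camera has in their place "tool_from_camera" (4x4, takes a point from camera to tool coordinates, whose origin is the TCP and whose axes are the flange's). Camera axes: x right, y up, looking along -z (the intrinsics and any distortion apply to the point x, -y, -z); pixel columns grow to the right and rows downward; lengths in m; the calibration is good to about 2 mm. A picture is of the moment at which its call begins: read the wrist's pose just before it. camera_params takes no time and is no camera call.
- arm.sign_off(): hands the job in; it is judged then, once.
The state is a dict: "clock": time; "joints": joint angles; "dq": joint speeds; "joint_efforts": joint torques, N m; "position": TCP position; "ee_rot": TCP orientation; "force": force on the tool from outside, world axes, zero at the start; "ft_torque": the same for the moment, N m; "width": opening from 0.0 (shut) to 1.0 (fully open); "gripper_force": force on a finger pad.
Only numpy, scipy, OpenCV 4.12 (cv2) and the standard library are available. Lean on these libraries where they do the work, as an engineer would, in place of code of your own. Each camera call takes 0.05 s, during which the arm holds its last target. There are 200 camera calls.

## Task

Pick up the loose white unit-dose strip from the worktop, slide it in under the raised arm of the blue hand sealing press so that it lies flat between the guides, pockets up and yellow tab under the arm, and let go of it. Then push the sprung arm down by its black grip, past the click of its catch, as far as it will go, and finish while still holding it hard down: the adhesive only bonds under pressure. Do not shift the amber vial, the jar or the foil blister cards around the work.

Things in the scene. Friction and masses are not known exactly. Their poses are not given: they have to be found in the camera images.
- press: Blue hand sealing press, fixed. Origin at worktop height; front towards its -x; base spans x -105..125, y -93..113 mm. Grey bed 128 (x) x 150 (y) mm, top at z 20 mm, with the nest between steel guides whose flared lips end at z 31 mm. The sealing arm runs along x over the left end of the nest at y +55 mm (bar 14 mm wide).
- seal_arm: Sprung steel arm of the press. Origin on its pivot (x +100, y +55, z +46 mm of the press), axis along the press's y; reaches 237 mm to the front. Starts raised 0.62 rad; fully home it is level, at a hard stop. Its catch clicks about 0.05 rad before that. Total push needed at the grip: 2 N at first, about 6 N at the catch, then 11 to 12 N at the stop as the sprung red pad is pressed in.
- grip_top (a point): Top of the arm's black rubber grip, 205 mm from the pivot (grip 163..237 mm from it, 22 mm wide). In the press frame: raised x -61, z 172 mm; fully home x -105, z 55 mm, following an arc about the pivot. Let go after the click, the arm rises about 9 mm here, to the catch, and the pad loses most of its pressure.
- catch (a joint): Spring catch (steel wedge, red knob at its outer end) sliding along the press's +y, in m: 0 sprung home, up to about 0.007 while the arm's pin pushes it aside, 0 again once clicked over the pin. Its blue housing, 30 x 24 mm, top at z 73 mm, stands left of the arm at x -65, y +94 mm of the press.
- strip: Loose unit-dose strip, stiff white card 44 (x) x 130 (y) x 5 mm, 30 g, with two rows of five small clear pockets with orange tablets (4 mm high, above the card) and a yellow tab 21 mm long at its +y end. Origin at the centre of its underside, long axis y. It can be pinched across its 44 mm width.
- strip_tab (a point): Point on the underside of the strip, 55 mm from its centre, under the yellow tab.
- strip_end (a point): Point on the underside of the strip, 55 mm from its centre, near the other end.
- nest_tab (a point): Point on the nest floor (20 mm above the worktop) under the sealing arm, where strip_tab belongs. Axes as the press. The nest is 50 mm wide (x) and 136 mm long (y), centred between nest_tab and nest_end. The raised arm with its pad clears this spot by only 55 mm: bring the tab in under it from the right (-y).
- nest_end (a point): Point on the nest floor near its right end, 110 mm from nest_tab, where strip_end belongs. Axes as the press. The guides leave both long sides open for fingers from 14 to 76 mm from this point towards nest_tab.
- vial_1: Bystander: amber vial, 36 mm across, 84 mm high. Origin at the centre of its foot.
- amber_jar: Bystander: amber ointment jar with a white lid, 68 mm across, 92 mm high. Origin at the centre of its foot.
- blister_card_1: Bystander: foil blister card, 135 x 75 x 7 mm, lying on the worktop. Origin at the centre of its underside.
Not all that is in view belongs to the job. Several things have the shape of the strip; the one meant has the colours described above.

How it is judged:
By the outcome, as a careful person would: the job done as asked, in the order asked, and still so for the second after the job is handed in, while the arm keeps its last pose, push and grip.
It also fails if it takes over 51 s, if anything falls off the work surface, if the arm or the gripper's body presses on something with over 40 N, if the wrist force passes 120 N, or if a joint passes its speed limit or range.

## Working session

There is one attempt and no reset: what is moved stays moved. The work goes in short steps, Python scripts to look and compute and a tool call to move; the robot and the scene stay as the last step left them, time stands still between calls to the robot, and variables do not carry over. Pictures are saved under pics/ and viewed, at most 10 in all, crops included, and the job is handed in when it is done.

Besides the shell and the picture viewer there is one more tool, called after "Call:" as name([rows], argument=value, ...), one row to a line, values as JSON. apply_moves: Moves the arm, as the interface text tells. Its arguments: {"type":"object","properties":{"commands":{"type":"array"},"newtons":{"type":"number"}},"required":["commands"]}

```bash
mkdir -p pics; cat > h.py <<'E'
import numpy as np, cv2
from cell import observe, imaging, arm
from scipy.spatial.transform import Rotation as R
def grab(n):
    s=observe(); p,d=imaging.get_image(n); c=imaging.camera_params(n)
    K=np.array(c["camera_matrix"])
    if n=="wrist":
        T=np.eye(4);T[:3,:3]=R.from_rotvec(s["ee_rot"]).as_matrix();T[:3,3]=s["position"]
        T=T@np.array(c["tool_from_camera"])
    else:
        T=np.eye(4);T[:3,:3]=np.array(c["rotation"]);T[:3,3]=c["origin"]
    v,u=np.mgrid[:384,:512]
    P=np.stack([(u-K[0,2])/K[0,0]*d,-(v-K[1,2])/K[1,1]*d,-d],-1)
    W=P@T[:3,:3].T+T[:3,3]; W[d==0]=np.nan
    return p,d,W,s,c
def save(f,p): cv2.imwrite("pics/"+f,p[:,:,::-1])
E
python3 - <<'E'
from h import *
print(observe(), arm.grasp_offset)
for n in("top","side"):
    p,d,W,s,c=grab(n); np.savez(n+".npz",p=p,W=W)
    print(n,c.keys(),c)
    save(n+".png",cv2.resize(p,(800,600),interpolation=cv2.INTER_CUBIC))
E
```

```text
{'clock': 0.0, 'joints': array([ 1.08444173,  0.43520697,  0.02494151,  1.57404986, -0.01159325,
        1.13399357, -0.07510277]), 'dq': array([ 1.22740004e-03,  1.02337470e-03, -4.59220104e-04,  2.58702493e-04,
        9.20645105e-04,  3.72680062e-04,  1.75609485e-06]), 'joint_efforts': array([-6.45871478e-04, -6.67850733e+01,  9.84454639e-01, -3.14464331e+01,
       -6.06876751e-02,  4.26101417e-02,  1.66374571e-04]), 'position': array([ 0.23378499, -0.57910537,  0.22597282]), 'ee_rot': array([-3.08252202e+00, -5.98768088e-01,  6.52555561e-04]), 'force': array([ 0.04285298,  0.86047429, -0.08120874]), 'ft_torque': array([0.0260474 , 0.04922593, 0.01475197]), 'gripper_force': 0.0, 'width': 1.0002668041523852} 0.0188
top dict_keys(['camera_matrix', 'origin', 'rotation']) {'camera_matrix': array([[471.51842851,   0.        , 252.33865396],
       [  0.        , 471.51842851, 189.41247649],
       [  0.        ,   0.        ,   1.        ]]), 'origin': array([ 0.23109601, -0.08306333,  1.57330819]), 'rotation': array([ 0.17724453, -0.16388732, -1.53589632])}
side dict_keys(['camera_matrix', 'origin', 'rotation']) {'camera_matrix': array([[384.6429616 ,   0.        , 257.21874203],
       [  0.        , 384.6429616 , 186.49168476],
       [  0.        ,   0.        ,   1.        ]]), 'origin': array([0.07744882, 0.7205318 , 0.57816769]), 'rotation': array([ 0.37300828, -1.41063695, -2.23009926])}
```

```bash
sed -i 's/T\[:3,:3\]=np.array(c\["rotation"\])/T[:3,:3]=R.from_rotvec(c["rotation"]).as_matrix()/' h.py
python3 - <<'E'
from h import *
for n in("top","side"):
    p,d,W,s,c=grab(n); np.savez(n+".npz",p=p,W=W)
    print(n,W[[100,200,300],[256,256,256]].round(3))
E
```

```text
top [[ 0.797 -0.071  0.256]
 [ 0.543 -0.078 -0.002]
 [ 0.201 -0.089 -0.906]]
side [[ 0.796 -0.452  0.26 ]
 [ 0.646 -0.22   0.   ]
 [ 0.387  0.199  0.029]]
```

View pics/top.png

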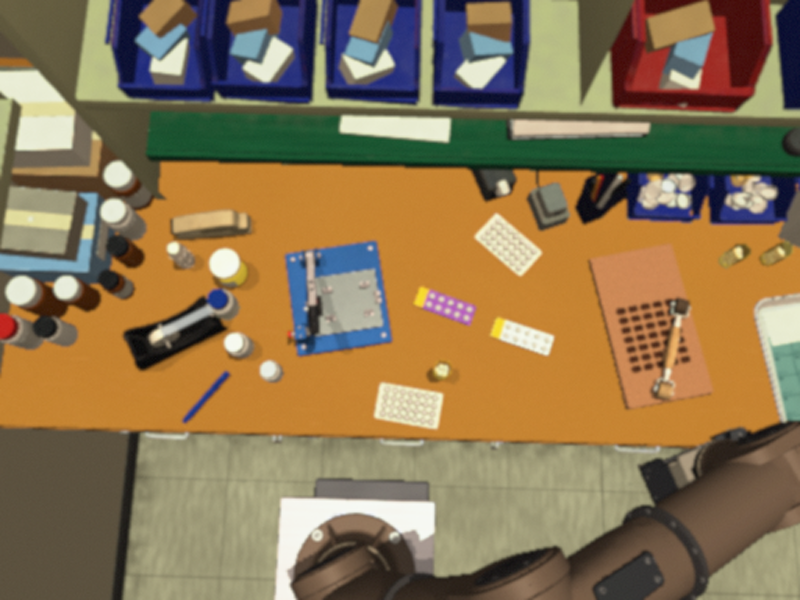

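View pics/side.png

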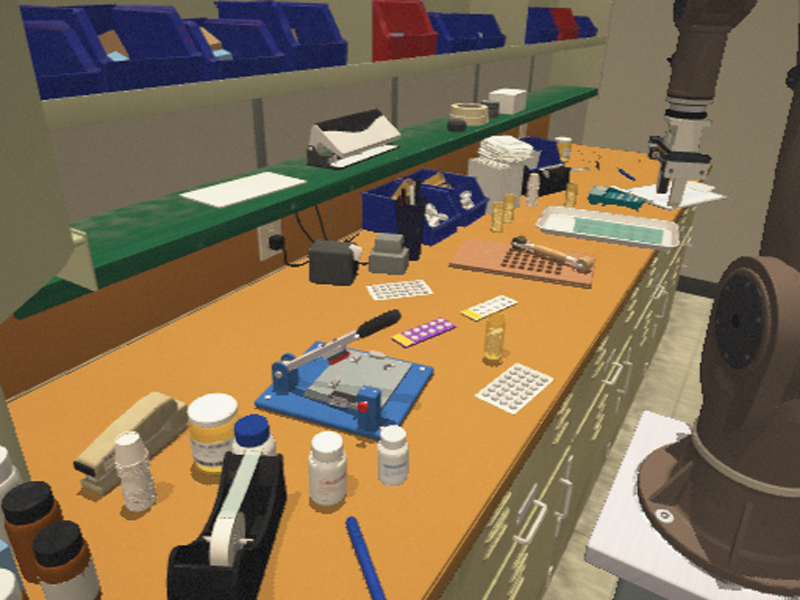

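```bash
cat > m.py <<'E'
from h import *
def rect(W,m,name):
    n,l,st,_=cv2.connectedComponentsWithStats(m.astype(np.uint8)); k=1+st[1:,4].argmax()
    q=W[l==k]; q=q[~np.isnan(q[:,0])]
    r=cv2.minAreaRect(q[:,:2].astype(np.float32)*1000)
    print(name,len(q),"mean",q.mean(0).round(4),"rect",np.round(r[0],1),np.round(r[1],1),round(r[2],2),"zmed",np.median(q[:,2]).round(4))
    return q,r
E
python3 - <<'E'
from m import *
f=np.load("top.npz");p,W=f["p"],f["W"]
hsv=cv2.cvtColor(p,cv2.COLOR_RGB2HSV);h,s,v=[hsv[...,i].astype(int) for i in range(3)]
def box(x0,y0,x1,y1):
    m=np.zeros(h.shape,bool);m[int(y0*.64):int(y1*.64),int(x0*.64):int(x1*.64)]=1;return m
Z=W[...,2]
rect(W,box(270,230,410,370)&(s>120)&(h>95)&(h<125),"base")
rect(W,box(270,230,410,370)&(s>120)&(h>95)&(h<125)&(Z<.02),"baselow")
rect(W,box(322,262,390,340)&(s<60)&(Z<.028),"bed")
rect(W,box(270,230,330,360)&(s<80)&(Z>.05),"arm")
B=box(480,310,565,365)
rect(W,B&((s<70)|((h>22)&(h<35)&(s>100))),"strip")
rect(W,B&((h>22)&(h<35)&(s>100)),"tab")
rect(W,B&(s<70),"white")
print(W[int(372*.64),int(441*.64)])
c=p[135:290,170:370]; save("crop.png",cv2.resize(c,(800,600),interpolation=cv2.INTER_CUBIC))
E
```

```text
base 992 mean [0.5231 0.0839 0.0151] rect [571.   59.8] [223.7 197. ] 10.69 zmed 0.0122
baselow 603 mean [0.6553 0.0393 0.0117] rect [632.1  40.5] [110.6 137.6] 9.78 zmed 0.0118
bed 1375 mean [0.5601 0.0306 0.018 ] rect [563.1  31.9] [131.7 136.4] 10.12 zmed 0.018
arm 330 mean [0.5504 0.1013 0.1226] rect [561.8 109.7] [205.   39.8] 8.88 zmed 0.1251
strip 497 mean [ 0.4985 -0.3425  0.0039] rect [ 499.8 -341.1] [129.1  47. ] 73.24 zmed 0.004
tab 72 mean [ 0.5156 -0.2892  0.0034] rect [ 515.4 -288.8] [19.5 42.3] 70.6 zmed 0.004
white 425 mean [ 0.4956 -0.3515  0.0039] rect [ 496.7 -351.4] [107.6  47. ] 73.24 zmed 0.0039
[ 0.40947909 -0.16527414  0.05626646]
```

View pics/crop.png

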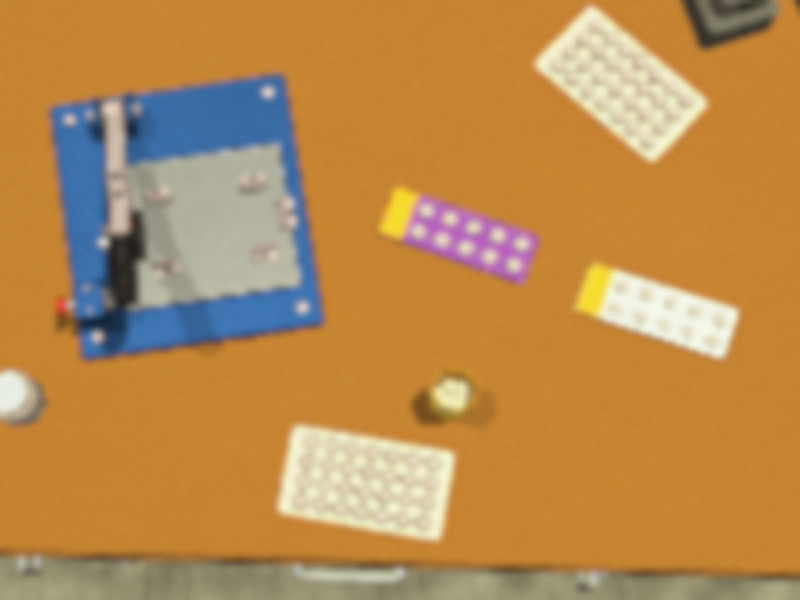

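The white strip with the yellow tab is at crop (657,310), or about (522,337) in the top view. The other strip-shaped thing, at crop (460,235), is purple, so it's a decoy. The cream cards at (370,485) and (620,85) are blisters and the vial is at (450,395). The press is at (190,215) with its arm along its left side. I'm moving above the strip for a wrist view.

Call:
apply_moves([
  [100,0.54,0.46,0,0.22],
  [100,0.54,0.46,0,0.22],
  [100,0.54,0.46,0,0.22],
  [100,0.54,0.46,0,0.22],
  [100,0.54,0.46,0,0.22],
  [100,0.54,0.46,0,0.22],
  [100,0.54,0.46,0,0.23],
  [100,0.55,0.46,0,0.23],
  [100,0,0,0,0],
  [100,0,0,0,0],
], newtons=20)

```text
clock: 1.45
position: [0.4932, -0.3592, 0.2265]
ee_rot: [-2.527, -1.867, 0.001]
force: [-0.5, -0.4, -0.3]
width: 1.002
gripper_force: 0.0
```

```bash
cat > st.py <<'E'
from h import *
def tool(s):
    M=R.from_rotvec(s["ee_rot"]).as_matrix()
    return s["clock"],s["position"].round(4),"closing axis deg",np.degrees(np.arctan2(M[1,1],M[0,1])).round(2),M[:,2].round(3),s["force"].round(1),round(s["width"],3),s["gripper_force"]
E
python3 - <<'E'
from m import *; from st import tool
p,d,W,s,c=grab("wrist"); print(tool(s)); np.savez("w1.npz",p=p,W=W)
hsv=cv2.cvtColor(p,cv2.COLOR_RGB2HSV);h,sa,v=[hsv[...,i].astype(int) for i in range(3)]
near=(np.hypot(W[...,0]-.5,W[...,1]+.34)<.1)&(W[...,2]<.02)
rect(W,near&(((sa<70)&(v>120))|((h>22)&(h<35)&(sa>100))),"strip")
rect(W,near&((h>22)&(h<35)&(sa>150)),"tab")
save("w1.png",p)
E
```

```text
(1.45, array([ 0.4932, -0.3592,  0.2265]), 'closing axis deg', np.float64(-17.08), array([-0.001, -0.   , -1.   ]), array([-0.5, -0.4, -0.3]), 1.002, 0.0)
strip 2221 mean [ 0.4994 -0.3484  0.0055] rect [ 499.2 -350.7] [105.9  42.7] 72.04 zmed 0.005
tab 218 mean [ 0.5217 -0.2831  0.0047] rect [ 522.2 -284.9] [12.9 37.7] 72.98 zmed 0.0047
```

View pics/w1.png

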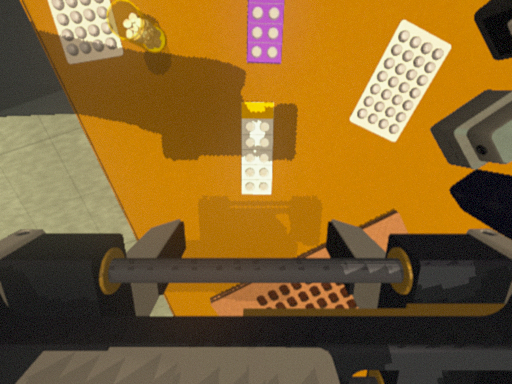

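The strip is at wrist pixels (257,150) with its tab at the top, lined up with the fingers. The pads will close about 18 mm behind its centre. I'm descending to grip it.

Call:
apply_moves([
  [100,0.03,0.02,-0.7,0],
  [100,0.02,0,-0.8,0],
  [100,0,0,-0.8,0],
  [100,0,0,-0.8,0],
  [100,0,0,-0.4,0],
  [100,0,0,-0.2,0],
  [100,0,0,-0.04,0],
  [100,0,0,0,0],
])

```text
clock: 2.5
position: [0.4973, -0.3583, 0.0034]
ee_rot: [2.525, 1.867, 0.001]
force: [0.3, -1.2, 0.8]
width: 1.003
gripper_force: 0.0
```

Call:
apply_moves([
  [60,0,0,-0.03,0],
  [40,0,0,0,0],
  [20,0,0,0,0],
  [20,0,0,0,0],
  [20,0,0,0,0],
  [20,0,0,0,0],
  [20,0,0,0,0],
], newtons=20)

```text
clock: 3.38
position: [0.4968, -0.3575, 0.0005]
ee_rot: [-2.526, -1.868, -0.0]
force: [0.6, -0.4, 1.0]
width: 0.476
gripper_force: 20.0
```

Call:
apply_moves([
  [20,0,0,0.3,0],
  [20,0,0,0.7,0],
  [20,0.2,0.45,0.7,0.13],
  [20,0.2,0.45,0.3,0.13],
  [20,0.2,0.45,0,0.13],
  [20,0.2,0.45,0,0.13],
  [20,0.2,0.45,0,0.13],
  [20,0.2,0.45,0,0.14],
  [20,0.2,0.45,0,0.14],
  [20,0.22,0.43,0,0],
  [20,0,0,0,0],
])

```text
clock: 4.75
position: [0.5955, -0.1386, 0.1205]
ee_rot: [-2.019, -2.406, -0.003]
force: [-0.1, 0.2, -0.2]
width: 0.474
gripper_force: 20.0
```

```bash
python3 - <<'E'
from m import *; from st import tool
p,d,W,s,c=grab("wrist"); print(tool(s)); np.savez("w2.npz",p=p,W=W)
save("w2.png",cv2.resize(p,(800,600)))
E
```

```text
(4.75, array([ 0.5955, -0.1386,  0.1205]), 'closing axis deg', np.float64(9.99), array([ 0.001,  0.002, -1.   ]), array([-0.1,  0.2, -0.2]), 0.474, 19.99964475631714)
```

View pics/w2.png

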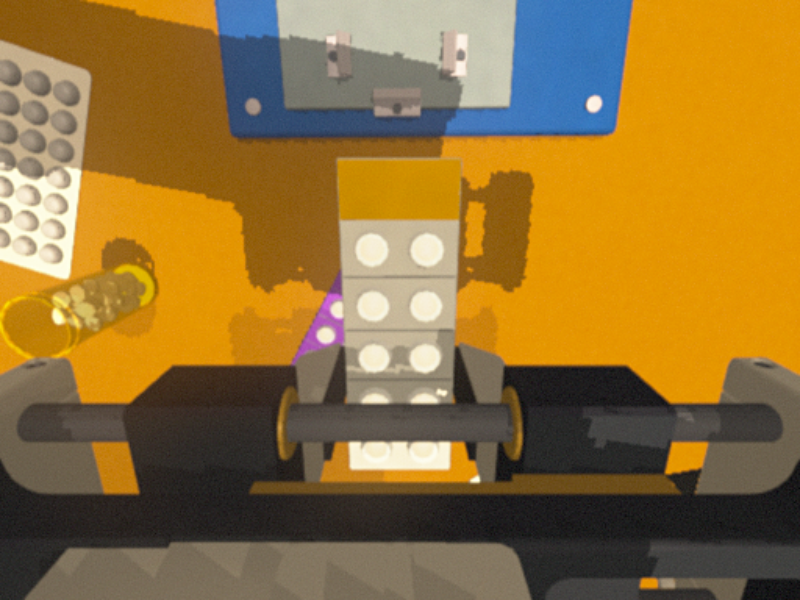

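The strip is held straight with the tab leading, and the tab's front edge is at row 158. The guides at (339,55) and (455,55) and the end stop at (397,102) are nearly lined up with it. Next I'll measure both in one frame.

```bash
python3 - <<'E'
from m import *
f=np.load("w2.npz");p,W=f["p"],f["W"]
hsv=cv2.cvtColor(p,cv2.COLOR_RGB2HSV);h,sa,v=[hsv[...,i].astype(int) for i in range(3)]
Z=W[...,2]; k=.64
v_,u_=np.mgrid[:384,:512]
for nm,(u,vv) in dict(gL=(339,55),gR=(455,55),gE=(397,102),boltL=(253,106),boltR=(594,103)).items():
    i,j=int(vv*k),int(u*k); print(nm,np.nanmedian(W[i-2:i+3,j-2:j+3].reshape(-1,3),0).round(4))
# edges of bed (z~.02) per column: last row greenish-grey; line fits
bed=(abs(Z-.0195)<.006)&(sa<90)&(v_<115*k)
lo=[];L=[];Rr=[]
for j in range(int(295*k),int(365*k)): 
    i=np.where(bed[:,j])[0]; lo.append(W[i.max(),j])
for j in range(int(430*k),int(503*k)):
    i=np.where(bed[:,j])[0]; lo.append(W[i.max(),j])
for i in range(3,int(98*k)):
    j=np.where(bed[i])[0]; L.append(W[i,j.min()]); Rr.append(W[i,j.max()])
blue=(h>95)&(h<125)&(sa>120)&(Z<.025)&(v_<140*k); bL=[];bR=[];bB=[]
for i in range(3,int(120*k)):
    j=np.where(blue[i])[0]; bL.append(W[i,j.min()]); bR.append(W[i,j.max()])
for j in range(int(240*k),int(610*k)):
    i=np.where(blue[:,j])[0]; bB.append(W[i.max(),j])
tab=(Z>.1)&(v_<215*k)&(v_>150*k)&(sa>100)&(u_>330*k)&(u_<470*k)
tF=[];tL=[];tR=[]
for j in range(int(345*k),int(455*k)): i=np.where(tab[:,j])[0]; tF.append(W[i.min(),j])
for i in range(int(165*k),int(212*k)): j=np.where(tab[i])[0]; tL.append(W[i,j.min()]); tR.append(W[i,j.max()])
for nm,q in dict(bedlo=lo,bedL=L,bedR=Rr,bL=bL,bR=bR,bB=bB,tF=tF,tL=tL,tR=tR).items():
    q=np.array(q);q=q[~np.isnan(q[:,0])]; vx,vy,_,_=cv2.fitLine(q[:,:2].astype(np.float32),cv2.DIST_HUBER,0,.001,.001).ravel()
    print(nm,len(q),np.median(q,0).round(4),"ang",round(np.degrees(np.arctan2(vy,vx)),2))
E
```

```text
gL [ 0.5418 -0.0093  0.0298]
gR [0.6024 0.0017 0.0287]
gE [ 0.576  -0.0253  0.0222]
boltL [ 0.4941 -0.0408  0.0155]
boltR [ 0.687  -0.0049  0.0155]
bedlo 91 [ 0.5952 -0.0254  0.0162] ang 10.44
bedL 59 [ 0.5083 -0.0115  0.0188] ang -79.15
bedR 59 [0.6342 0.0135 0.0192] ang -80.43
bL 73 [ 0.4763 -0.0208  0.0129] ang -78.95
bR 73 [0.6972 0.0184 0.0131] ang -79.86
bB 237 [ 0.5932 -0.0357  0.0125] ang 9.98
tF 71 [ 0.5825 -0.0567  0.1245] ang 10.01
tL 30 [ 0.5628 -0.0701  0.1245] ang -81.61
tR 30 [ 0.6054 -0.0625  0.1244] ang -76.28
```

```bash
python3 - <<'E'
from h import *
s=observe(); c=imaging.camera_params("wrist");K=np.array(c["camera_matrix"])
T=np.eye(4);T[:3,:3]=R.from_rotvec(s["ee_rot"]).as_matrix();T[:3,3]=s["position"];T=T@np.array(c["tool_from_camera"])
print("cam",T[:3,3].round(3))
a=np.radians(10.1);ex=np.array([np.cos(a),np.sin(a)]);ey=np.array([-ex[1],ex[0]])
def pt(u,v,z):
    r=T[:3,:3]@np.array([(u*.64-K[0,2])/K[0,0],-(v*.64-K[1,2])/K[1,1],-1]);q=T[:3,3]+r*(z-T[2,3])/r[2]
    return (q[:2]@ex).round(4),(q[:2]@ey).round(4)
for n,a_ in dict(stop_in=(397,88,.031),stop_out=(397,117,.02),bedlo=(397,107,.02),gL_low=(339,77,.031),gR_low=(455,76,.031),gL_up=(339,31,.031),gR_up=(455,31,.031),gLin=(352,55,.031),gRin=(442,55,.031),baseB=(425,135,.012),tabF=(400,158,.1245)).items(): print(n,pt(*a_))
f=np.load("w2.npz");p=f["p"][:95,160:360];save("w2c.png",cv2.resize(p,(800,380),interpolation=cv2.INTER_CUBIC))
E
```

```text
cam [ 0.582 -0.062  0.278]
stop_in (np.float64(0.5618), np.float64(-0.123))
stop_out (np.float64(0.5616), np.float64(-0.1362))
bedlo (np.float64(0.5617), np.float64(-0.1309))
gL_low (np.float64(0.531), np.float64(-0.1175))
gR_low (np.float64(0.5925), np.float64(-0.1173))
gL_up (np.float64(0.532), np.float64(-0.0962))
gR_up (np.float64(0.5918), np.float64(-0.0964))
gLin (np.float64(0.5383), np.float64(-0.1072))
gRin (np.float64(0.5854), np.float64(-0.1074))
baseB (np.float64(0.5781), np.float64(-0.1453))
tabF (np.float64(0.563), np.float64(-0.1601))
```

View pics/w2c.png

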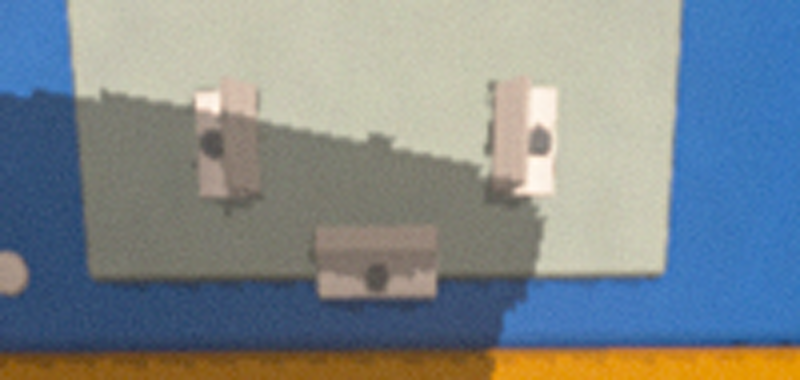

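The crop shows two side guides, at (228,140) and (523,140), and the end stop at (377,262), all flaring outwards. My two ways of finding the stop disagree by several mm, so I'll check the depth profile along the centre columns of the saved picture.

```bash
python3 - <<'E'
from h import *
a=np.radians(10.1);ex=np.array([np.cos(a),np.sin(a)]);ey=np.array([-ex[1],ex[0]])
f=np.load("w2.npz");p,W=f["p"],f["W"]
for j in (254,):
  for i in list(range(50,92)): print(j,i,p[i,j],(W[i,j,:2]@ey*1000).round(1),(W[i,j,2]*1000).round(1))
j=300
for i in range(62,90,1): print(j,i,p[i,j],(W[i,j,:2]@ey*1000).round(1),(W[i,j,2]*1000).round(1))
t=np.load("top.npz");W=t["W"];p=t["p"]
q=W[...,:2]@np.stack([ex,ey],1)
m=(W[...,2]>.06)&(q[...,0]>.42)&(q[...,0]<.7)&(q[...,1]>-.08)&(q[...,1]<.06)
for lo in np.arange(.44,.68,.03):
    k=m&(q[...,0]>lo)&(q[...,0]<lo+.03)
    if k.sum()>5: print("arm",lo.round(2),k.sum(),np.percentile(q[k][:,1],[5,50,95]).round(4),np.median(W[k][:,2]).round(3))
E
```

```text
254 50 [122 123 109] -113.9 19.4
254 51 [122 120 107] -114.7 19.6
254 52 [123 125 111] -115.4 19.1
254 53 [124 120 109] -116.5 20.9
254 54 [114 118 104] -117.0 19.1
254 55 [122 118 107] -117.8 19.1
254 56 [133 126 115] -119.5 25.2
254 57 [146 131 118] -120.4 25.4
254 58 [147 131 119] -121.3 26.6
254 59 [149 132 121] -122.3 27.7
254 60 [147 131 117] -123.0 27.5
254 61 [149 132 119] -124.1 29.7
254 62 [137 122 111] -125.2 31.8
254 63 [124 111 103] -125.8 30.9
254 64 [127 115 105] -125.2 20.6
254 65 [121 109 101] -125.9 20.2
254 66 [99 89 83] -127.1 22.7
254 67 [86 76 75] -127.7 21.1
254 68 [90 85 78] -128.6 21.9
254 69 [90 83 78] -129.5 22.7
254 70 [89 88 84] -130.4 23.8
254 71 [89 83 78] -131.2 23.4
254 72 [101  92  86] -131.9 22.4
254 73 [125 112 104] -132.4 19.6
254 74 [96 93 98] -132.5 13.4
254 75 [60 68 89] -133.3 12.9
254 76 [51 65 89] -134.2 13.8
254 77 [ 60  75 111] -135.1 14.4
254 78 [ 57  76 110] -135.9 13.0
254 79 [ 58  78 114] -136.8 13.8
254 80 [ 59  77 110] -137.7 14.6
254 81 [ 58  80 115] -138.5 13.6
254 82 [ 56  76 107] -139.3 13.5
254 83 [ 58  75 106] -140.1 13.1
254 8
[... 776 characters left out ...]
0 78 [ 74 123 190] -136.0 13.6
300 79 [ 73 120 189] -136.9 14.3
300 80 [ 65 117 183] -137.8 14.6
300 81 [ 71 121 189] -138.4 12.4
300 82 [ 68 117 181] -139.5 14.5
300 83 [ 69 114 175] -140.2 13.6
300 84 [ 66 111 162] -141.0 12.6
300 85 [ 60  97 149] -141.8 11.7
300 86 [ 79  85 122] -142.7 11.6
300 87 [144 105  74] -142.8 -0.1
300 88 [193 128  34] -143.7 0.2
300 89 [225 147  23] -144.6 -1.0
arm 0.47 116 [-0.0075  0.0092  0.0496] 0.174
arm 0.5 97 [-0.007   0.0082  0.0495] 0.155
arm 0.53 39 [-0.0043  0.0015  0.0117] 0.137
arm 0.56 41 [-0.0052  0.0005  0.0095] 0.114
arm 0.59 36 [-0.004   0.0022  0.0088] 0.094
arm 0.62 28 [-0.003   0.0016  0.0082] 0.072
arm 0.65 19 [-0.0119 -0.0003  0.0184] 0.063
```

The stop's inner face is at w ≈ -0.1195 and the arm's centreline at w ≈ +0.002, which puts the nest centre at w ≈ -0.052. The strip therefore needs to move +171 mm along the nest and about -0.6 mm across it. I'll go in low, with the strip's underside at about 44 mm.

Call:
apply_moves([
  [20,0,0,-0.6,0],
  [20,0,0,-0.6,0],
  [20,-0.09,0.5,-0.06,0],
  [20,-0.09,0.5,0,0],
  [20,-0.09,0.5,0,0],
  [20,-0.09,0.5,0,0],
  [20,-0.08,0.4,0,0],
  [20,-0.07,0.4,0,0],
  [20,0,0,0,0],
  [20,0,0,0,0],
])

```text
clock: 6.05
position: [0.5636, 0.0237, 0.0448]
ee_rot: [2.028, 2.398, -0.001]
force: [0.1, -1.2, -0.4]
width: 0.471
gripper_force: 20.0
```

```bash
python3 - <<'E'
from m import *; from st import tool
p,d,W,s,c=grab("wrist"); print(tool(s)); np.savez("w3.npz",p=p,W=W)
save("w3.png",cv2.resize(p,(800,600)))
a=np.radians(10.1);E=np.array([[np.cos(a),np.sin(a)],[-np.sin(a),np.cos(a)]])
print("TCP uw",E@s["position"][:2])
E
```

```text
(6.05, array([0.5636, 0.0237, 0.0448]), 'closing axis deg', np.float64(9.57), array([-0.   , -0.001, -1.   ]), array([ 0.1, -1.2, -0.4]), 0.471, 19.99922811985016)
TCP uw [ 0.55899122 -0.07553767]
```

View pics/w3.png

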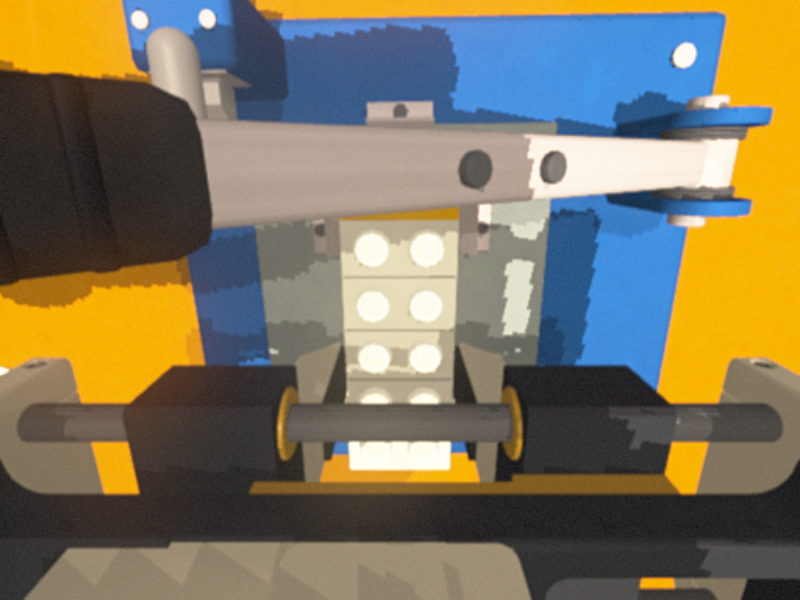

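The strip is under the raised arm, with the tab hidden behind the bar at (400,212). It is centred between the guides to about 2 mm and still 5.5 mm short along the nest. I'll correct that, then lower it.

Call:
apply_moves([
  [20,0.02,0.1,0,0.02],
  [20,0,0,0,0],
  [20,0,0,0,0],
])

```text
clock: 6.48
position: [0.5647, 0.0311, 0.0449]
ee_rot: [2.015, 2.41, -0.0]
force: [0.5, -0.1, -0.2]
width: 0.473
gripper_force: 20.0
```

```bash
python3 - <<'E'
from m import *; from st import tool
p,d,W,s,c=grab("wrist"); print(tool(s))
a=np.radians(10.1);E=np.array([[np.cos(a),np.sin(a)],[-np.sin(a),np.cos(a)]])
print("TCP uw",E@s["position"][:2])
q=W[...,:2]@E.T
i0=int(237*.64)
for i in (147,150,153): print([(j,*(q[i,j]*1000).round(0),(W[i,j,2]*1000).round(0)) for j in range(190,325,4)])
E
```

```text
(6.475, array([0.5647, 0.0311, 0.0449]), 'closing axis deg', np.float64(10.19), array([-0., -0., -1.]), array([ 0.5, -0.1, -0.2]), 0.473, 19.999397099018097)
TCP uw [ 0.56134916 -0.06843681]
[(190, np.float64(547.0), np.float64(2.0), np.float64(137.0)), (194, np.float64(548.0), np.float64(2.0), np.float64(137.0)), (198, np.float64(549.0), np.float64(2.0), np.float64(137.0)), (202, np.float64(550.0), np.float64(2.0), np.float64(137.0)), (206, np.float64(551.0), np.float64(2.0), np.float64(135.0)), (210, np.float64(551.0), np.float64(2.0), np.float64(135.0)), (214, np.float64(552.0), np.float64(2.0), np.float64(134.0)), (218, np.float64(553.0), np.float64(2.0), np.float64(133.0)), (222, np.float64(554.0), np.float64(2.0), np.float64(134.0)), (226, np.float64(555.0), np.float64(2.0), np.float64(132.0)), (230, np.float64(556.0), np.float64(2.0), np.float64(132.0)), (234, np.float64(557.0), np.float64(1.0), np.float64(131.0)), (238, np.float64(558.0), np.float64(1.0), np.float64(131.0)), (242, np.float64(559.0), np.float64(1.0), np.float64(130.0)), (246, np.float64(560.0), np.float64(1.0)
[... 4766 characters left out ...]
22.0)), (282, np.float64(571.0), np.float64(-2.0), np.float64(122.0)), (286, np.float64(572.0), np.float64(-2.0), np.float64(120.0)), (290, np.float64(574.0), np.float64(-2.0), np.float64(120.0)), (294, np.float64(575.0), np.float64(-2.0), np.float64(118.0)), (298, np.float64(577.0), np.float64(-3.0), np.float64(116.0)), (302, np.float64(593.0), np.float64(-17.0), np.float64(29.0)), (306, np.float64(597.0), np.float64(-18.0), np.float64(21.0)), (310, np.float64(600.0), np.float64(-19.0), np.float64(19.0)), (314, np.float64(603.0), np.float64(-19.0), np.float64(21.0)), (318, np.float64(606.0), np.float64(-19.0), np.float64(20.0)), (322, np.float64(609.0), np.float64(-19.0), np.float64(19.0))]
```

Call:
apply_moves([
  [20,0,-0.02,-0.1,0],
  [20,0,0,-0.1,0],
  [20,0,0,-0.1,0],
  [20,0,0,-0.08,0],
  [20,0,0,0,0],
  [20,0,0,0,0],
])

```text
clock: 7.28
position: [0.5647, 0.0301, 0.0222]
ee_rot: [2.015, 2.41, 0.0]
force: [0.1, 0.2, 0.2]
width: 0.478
gripper_force: 20.0
```

Call:
apply_moves([
  [20,0,0,-0.02,0],
  [20,0,0,0,0],
  [60,0,0,0,0],
  [65,0,0,0,0],
  [65,0,0,0,0],
  [65,0,0,0,0],
])

```text
clock: 8.02
position: [0.5646, 0.0301, 0.021]
ee_rot: [2.015, 2.41, 0.0]
force: [-0.0, -0.2, 0.1]
width: 0.652
gripper_force: 0.0
```

```bash
python3 - <<'E'
from m import *; from st import tool
p,d,W,s,c=grab("wrist"); print(tool(s))
a=np.radians(10.1);E=np.array([[np.cos(a),np.sin(a)],[-np.sin(a),np.cos(a)]])
print("TCP uw",E@s["position"][:2])
save("w4.png",cv2.resize(p[80:310,130:380],(750,690))[:600])
E
```

```text
(8.025, array([0.5646, 0.0301, 0.021 ]), 'closing axis deg', np.float64(10.2), array([ 0.,  0., -1.]), array([-0. , -0.2,  0.1]), 0.652, 0.0)
TCP uw [ 0.56115897 -0.06941506]
```

View pics/w4.png

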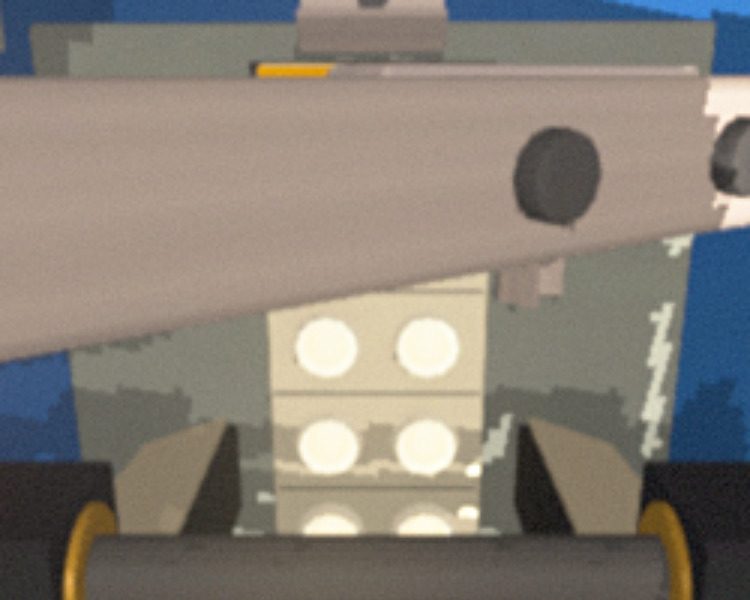

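The strip lies flat between the guides. The tab edge at (290,70) shows behind the bar, just inside the far stop at (370,45). I'll go straight up, then measure the grip.

Call:
apply_moves([
  [65,0,0,0.1,0],
  [65,0,0,0.4,0],
  [65,0,0,0.7,0],
  [40,0,0,0.8,0],
  [0,0,0,0.8,0],
  [0,0,0,0.8,0],
  [0,0,0,0.4,0],
  [0,0,0,0,0],
  [0,0,0,0,0],
])

```text
clock: 9.2
position: [0.5641, 0.0299, 0.2603]
ee_rot: [-2.015, -2.41, 0.001]
force: [-0.1, 0.2, -0.4]
width: 0.049
gripper_force: 0.0
```

```bash
python3 - <<'E'
from m import *; from st import tool
a=np.radians(10.1);E=np.array([[np.cos(a),np.sin(a)],[-np.sin(a),np.cos(a)]])
p0,d,W0,s,c=grab("wrist"); print(tool(s))
for n,W in (("top",np.load("top.npz")["W"]),("wrist",W0)):
    q=W[...,:2]@E.T; Z=W[...,2]
    for lo in np.arange(.46,.7,.015):
        k=(Z>.085)&(Z<.21)&(abs(q[...,0]-lo-.0075)<.0075)&(abs(q[...,1]-.002)<.03)
        if k.sum()>8: print(n,(lo+.0075).round(3),k.sum(),"w",(np.percentile(q[k][:,1],[3,50,97])*1000).round(1),"z",(np.percentile(Z[k],[50,90])*1000).round(1))
# strip in nest
h,sa,v=[cv2.cvtColor(p0,cv2.COLOR_RGB2HSV)[...,i].astype(int) for i in range(3)]
q=W0[...,:2]@E.T
k=(W0[...,2]>.0225)&(W0[...,2]<.04)&(abs(q[...,0]-.562)<.035)&(abs(q[...,1]+.05)<.08)
for lo in np.arange(-.13,.03,.01):
    m=k&(abs(q[...,1]-lo-.005)<.005)
    if m.sum()>10: print("strip w",(lo+.005).round(3),m.sum(),(np.percentile(q[m][:,0],[2,98])*1000).round(1),(np.median(W0[m][:,2])*1000).round(1))
E
```

```text
(9.2, array([0.5641, 0.0299, 0.2603]), 'closing axis deg', np.float64(10.2), array([-0.001, -0.   , -1.   ]), array([-0.1,  0.2, -0.4]), 0.049, 0.0)
top 0.468 16 w [-6.7  1.1 11.4] z [184.1 187.8]
top 0.483 35 w [-8.1  0.9 12.9] z [182.5 187.8]
top 0.498 33 w [-8.6  2.6 12.4] z [173.5 177.6]
top 0.513 28 w [-7.1  2.2 11.7] z [163.9 168.8]
top 0.528 30 w [-7.3  3.3 18.5] z [153.3 155.8]
top 0.543 19 w [-4.2  1.6  7.6] z [138.9 142.6]
top 0.558 20 w [-4.3  0.6  7.2] z [128.2 134.9]
top 0.573 20 w [-5.2  0.2 10.2] z [116.6 120. ]
top 0.588 21 w [-5.4  2.8  9.4] z [104.5 112.3]
top 0.603 17 w [-4.   2.2  8.8] z [95.7 99.6]
wrist 0.468 21 w [-3.   4.3 11.8] z [182.7 184.4]
wrist 0.483 490 w [-6.3  4.3 14.6] z [185.8 188. ]
wrist 0.498 534 w [-6.1  4.2 14. ] z [177.4 182.6]
wrist 0.513 459 w [-5.9  4.6 14.1] z [167.  172.1]
wrist 0.528 454 w [-5.6  5.4 19.1] z [155.9 161. ]
wrist 0.543 251 w [-2.6  4.2 13.1] z [141.9 147.7]
wrist 0.558 216 w [-2.   4.9 10.8] z [130.8 135.2]
wrist 0.573 207 w [-2.5  4.8 11.9] z [120.7 124.2]
wrist 0.588 185 w [-3.2  4.6 12. ] z [108.8 113.6]
wrist 0.603 145 w [-2.1  4.4 10.9] z [ 98.7 104.5]
wrist 0.618 107 w [-1.5  5.3 10.9] z [89.3 92.5]
strip w -0.125 77 [550.8 575.2] 28.3
strip w -0.115 139 [532.7 591.7] 24.7
strip w -0.105 243 [531.4 593.1] 27.2
strip w -0.095 241 [532.7 592.6] 24.8
strip w -0.085 181 [541.9 583.9] 25.6
strip w -0.075 203 [542.  583.7] 24.7
strip w -0.065 180 [542.2 583.6] 25.3
strip w -0.055 205 [542.3 583.4] 24.8
strip w -0.045 210 [540.9 583.3] 24.9
strip w -0.035 221 [541.  584.6] 25.3
strip w -0.025 289 [531.6 592.4] 25.1
strip w -0.015 287 [531.9 592.1] 26.3
strip w -0.005 61 [542.8 583.7] 24.4
strip w 0.015 105 [543.1 580.7] 25.4
strip w 0.025 59 [548.9 573.3] 29.1
```

The strip is straight, flat (top at z 25 mm) and centred at u 0.5627. The grip centreline is at w ≈ +0.0035, and its z profile confirms the pivot at u ≈ 0.667. I'm moving the shut fingers above the raised grip.

Call:
apply_moves([
  [0,-0.35,0.35,0,0],
  [0,-0.35,0.35,0,0],
  [0,-0.36,0.35,0,0],
  [0,0,0,-0.4,0],
  [0,0,0,-0.4,0],
  [0,0,0,0,0],
  [0,0,0,0,0],
], newtons=30)

```text
clock: 10.12
position: [0.5011, 0.0931, 0.2132]
ee_rot: [-2.015, -2.41, 0.0]
force: [-0.2, -0.2, 0.5]
width: 0.008
gripper_force: 0.0
```

Call:
apply_moves([
  [0,0,0,-0.23,0],
  [0,0,0,-0.24,0],
  [0,-0.11,-0.02,-0.21,0],
  [0,-0.11,-0.02,-0.21,0],
  [0,-0.08,-0.014,-0.17,0],
  [0,-0.08,-0.014,-0.16,0],
  [0,-0.06,-0.011,-0.17,0],
  [0,-0.06,-0.011,-0.16,0],
  [0,0,0,0,0],
])

```text
clock: 11.25
position: [0.4707, 0.0876, 0.1194]
ee_rot: [-2.015, -2.41, 0.001]
force: [-1.5, -0.7, 4.3]
width: 0.003
gripper_force: 1.5
```

Call:
apply_moves([
  [0,-0.05,-0.01,-0.17,0],
  [0,-0.05,-0.01,-0.17,0],
  [0,-0.03,-0.006,-0.18,0],
  [0,-0.03,-0.006,-0.18,0],
  [0,-0.02,-0.003,-0.18,0],
  [0,0,0,0,0],
])

```text
clock: 12.0
position: [0.4595, 0.0853, 0.0661]
ee_rot: [-2.014, -2.41, 0.002]
force: [-0.3, -0.1, 0.3]
width: 0.004
gripper_force: 0.0
```

Call:
apply_moves([
  [0,-0.005,0,-0.08,0],
  [0,0,0,-0.06,0],
  [0,0,0,0,0],
])

```text
clock: 12.38
position: [0.4599, 0.0854, 0.0588]
ee_rot: [2.015, 2.41, -0.0]
force: [-3.4, -0.4, 9.2]
width: 0.006
gripper_force: 4.4
```

```bash
python3 - <<'E'
from h import *
p,d,W,s,c=grab("side"); print(s["position"],s["force"])
save("s2.png",cv2.resize(p[180:300,140:300],(800,600),interpolation=cv2.INTER_CUBIC))
E
```

```text
[0.45989141 0.08542672 0.05883954] [-3.36876415 -0.43233003  9.24159157]
```

View pics/s2.png

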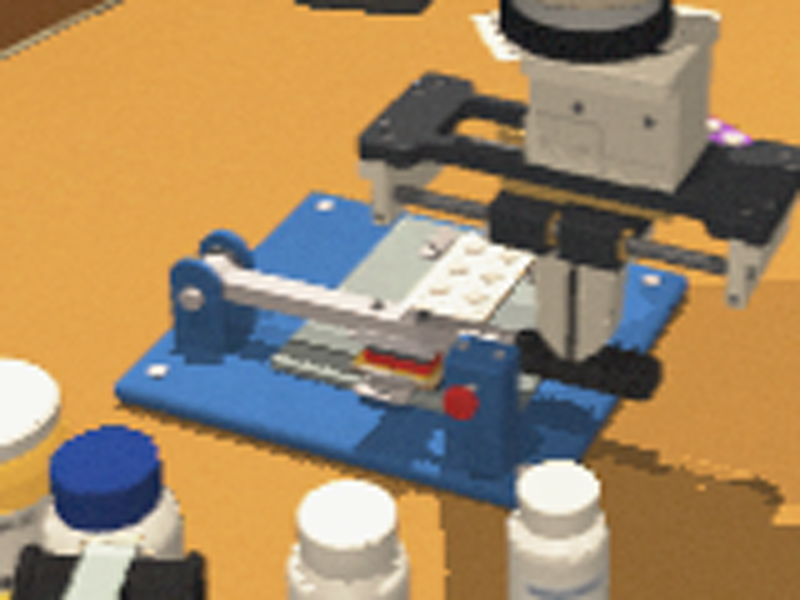

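The fingers are on the black grip at (580,360), the pad is on the yellow tab at (400,365), and the arm is past the catch. I'll push on to the hard stop.

Call:
apply_moves([
  [0,0,0,-0.04,0],
  [0,0,0,-0.04,0],
  [0,0,0,-0.03,0],
  [0,0,0,0,0],
  [0,0,0,0,0],
])

```text
clock: 13.05
position: [0.4597, 0.0854, 0.0536]
ee_rot: [2.015, 2.409, -0.001]
force: [-10.1, -3.1, 31.5]
width: 0.006
gripper_force: 15.7
```

Call:
apply_moves([
  [0,0,0,0,0],
  [0,0,0,0,0],
  [0,0,0,0,0],
  [0,0,0,0,0],
])

```text
clock: 13.55
position: [0.4597, 0.0854, 0.0536]
ee_rot: [2.015, 2.409, -0.001]
force: [-9.4, -2.6, 31.5]
width: 0.004
gripper_force: 15.6
```

The arm is steady at the hard stop with about 31 N on it, so I'm handing in.

```bash
python3 -c "
from cell import arm; print(arm.sign_off())"
```

```text
the job is handed in; nothing more can be done
None
```

I laid the strip flat in the nest with its tab under the arm, pushed the arm past its catch to the hard stop, and handed in at about 13.6 s while still holding it down with about 31 N; no verdict came back.

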